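Ready the bean bin for refilling and hold its lid

ROBOT

A 6-joint arm with a two-finger parallel gripper is mounted at the origin on the work surface. World frame = base frame: x ahead of the robot, y to its left, z up, the work surface at z = 0. Lengths are in m, angles in degrees, forces in N, time in s.
With the tool pointing down it reaches from about 0.325 to 0.85 m from the base axis. Payload 15.5 kg.
Tool frame: the origin (TCP) lies midway between the tips of the shut fingers; the grasp point (between the pads) lies 19 mm behind it; y points along the fingers, x is the direction in which the jaws open and shut, and the axes are right-handed (so a half turn about y gives the same grasp; the last joint's range is limited). The gripper opens to 91 mm and grips with 3 to 60 N. Pads are 32 mm wide; open, the fingers measure 118 mm over their backs; the gripper's body (76 mm by 178 mm) begins 60 mm behind the grasp point.
Start: joints at [62.538, 28.281, 77.091, -0, 74.628, -5.472], TCP at [0.234, 0.58, 0.214] pointing down, gripper open.
Joint ranges: [-166.48, 166.48], [-47.26, 123.95], [12.59, 153.08], [-70.14, 250.14], [6.76, 159.57], [-176.63, 176.63]. Speed limits (degrees/s): [108.29, 108.29, 147.25, 172.46, 172.46, 172.46].

INTERFACE

Orientations are given as a 3x3 rotation matrix whose columns are the frame's x, y, z axes.
In Python, from bench import ctrl gives the robot as it stands. The module is installed in compiled form; this text tells all that it offers. Calls block until the motion is done:
- ctrl.goto(position, orientation): joint-space move of the TCP to a pose.
- ctrl.move_l(position, vel=0.15, ori=None, contact_N=None): straight line of the TCP; ori=None keeps the orientation; vel is the mean speed in m/s. With contact_N (N) it stops when the force on the tool has changed by that much, and returns True; else False.
- ctrl.movej(angles): joint-space move.
- ctrl.command_gripper(opening): opening from 0.0 (shut) to 1.0 (fully open); the grip force is fixed at half the most; returns when the fingers have stopped.
- ctrl.sleep(seconds).
- ctrl.ik(position, orientation): joint angles nearest the present ones, or None.
- ctrl.read_camera(name): name is "scene" or "top" or "wrist"; returns the picture (400x640x3 uint8, blue, green, red); there is no depth.
- ctrl.camera_params(name): a dict with "fx", "fy", "cx", "cy" (pixels), "D" ([k1, k2, p1, p2, k3] as OpenCV has them; the pictures are not rectified), "pose" (4x4, takes a point from camera to world coordinates); the wrist camera has in their place "T_tool_cam" (4x4, takes a point from camera to tool coordinates, whose origin is the TCP and whose axes are the tool frame's). Camera axes: x right, y up, looking along -z (the intrinsics and any distortion apply to the point x, -y, -z); pixel columns grow to the right and rows downward; lengths in m; the calibration is good to about 2 mm. A picture is of the moment at which its call begins: read the wrist's pose just before it. camera_params takes no time and is no camera call.
A pose or a line that the arm cannot do raises ctrl.MotionError and nothing moves.
- ctrl.sign_off(): hands the job in, once; it reports no verdict.
Readings, each from a call of its own:
- ctrl.current_t(): time.
- ctrl.current_q(): joint angles.
- ctrl.current_dq(): joint speeds.
- ctrl.current_effort(): joint torques, N m.
- ctrl.current_tool_pos(): TCP position.
- ctrl.current_eef_rot(): TCP orientation.
- ctrl.current_contact_force(): force on the tool from outside, world axes, zero at the start.
- ctrl.current_wrist_torque(): the same for the moment, N m.
- ctrl.current_grip_width(): opening from 0.0 (shut) to 1.0 (fully open).
Only numpy, scipy, OpenCV 4.12 (cv2) and the standard library are available. Lean on these libraries where they do the work, as an engineer would, in place of code of your own. Each camera call takes 0.05 s, during which the arm holds its last target.

TASK

Get the bean bin ready for refilling: stand the loose measuring scoop upright in the open drawer under the bin, then push the drawer fully home so that nothing can spill into it. Only then raise the bin's sloping lid and hold it steady with the gripper, open at about 60 degrees from its closed position, for a colleague to fill the bin; the lid falls shut when let go, so finish while still holding it up. Leave the cup, the tin and the tray where they stand.

Things in the scene. Friction and masses are not known exactly. Their poses are not given: they have to be found in the camera images.
- bin: White counter-top bean bin with a sloping front, fixed on a steel drawer base; 250 mm wide, 270 mm deep, 248 mm high at the back. Origin: on the table under the middle of the base's front edge; x runs from front to back through the bin, y to the left as the robot sees it, z up. The base is 85 mm high; above it the front wall rises to 130 mm, from where the lid leans back at 40 degrees.
- drawer (a joint): Travel of the steel drawer in the base, in m: 0 fully home, grows as it comes out along the bin's -x, to 0.2. It starts partly out, slides level with about 1.5 N of friction and stays where it is left.
- drawer_lip (a point): Middle of the front edge of the drawer's pull lip: a ledge 6 mm thick and 120 mm wide, 69 mm above the table, standing out 19 mm from the steel front panel; axes as the bin's. The panel is 250 mm wide, 12 mm thick, from 10 to 76 mm above the table; its inner face is 31 mm behind this point and meets the front of the base when the drawer is home.
- drawer_floor (a point): Centre of the drawer's inner floor, 17 mm above the table, 121 mm behind the inner face of the front panel; axes as the bin's. Inside, the drawer is 224 mm wide and 242 mm deep with side walls 40 mm high. Only the part that is drawn out in front of the base is open above; under the base there are 61 mm of free height over the floor.
- scoop_center (a point): White plastic measuring scoop, about 60 g, standing on the table to one side of the drawer: a round cup 40 mm high, 44 mm wide at its flat foot, 48 mm at the rim, wall 3 mm, with a flat handle 12 mm wide and 5 mm thick level with the rim, reaching 109 mm from the cup's axis. This point is on the cup's axis, 20 mm above its foot; the handle points along -x, z is up.
- lid (a joint): Angle of the bin's lid in rad: 0 closed (it then slopes down to the front at 40 degrees), grows as it opens, stop at 1.6 (still short of upright). The plain hinge has hardly any friction: from any angle the lid falls shut when let go.
- lid_hinge (a point): Middle of the lid's hinge line, 148 mm behind the bin's front and 246 mm above the table; y is along the hinge line, -x points along the lid to its front edge and z up out of the lid's outer face, both turning with it. The steel lid is 190 mm long, 246 mm wide, 5 mm thick, 0.4 kg.
- lid_handle (a point): Middle of the grip bar of the lid's bow handle: a round dark bar 10 mm thick and 110 mm long, parallel to the hinge line, standing 39 mm out from the lid's outer face to the bar's centre, 150 mm along the lid from the hinge; with the lid closed about 185 mm, at 60 degrees about 340 mm above the table. Axes as lid_hinge.
- cup_center (a point): Steel cup, 72 mm wide at the rim, 85 mm high, standing on the table on the other side of the drawer; point half-way up. To be left alone.
- tin_center (a point): Closed coffee tin with a paper label, 84 mm wide, 130 mm high, standing on the table to the left; point half-way up. To be left alone.
- tray: White ceramic tray 150 x 220 mm, 35 mm high, on the table on the right; origin at the centre of its underside. To be left alone.
Things that resemble listed ones, but are neither listed nor needed, are in the scene too. What is meant by the part that bears scoop_center is not green, and is the larger of those in its own colour.

How it is judged:
By the outcome, as a careful person would: the job done as asked, in the order asked, and still so for the second after the job is handed in, while the arm keeps its last pose, push and grip.
It also fails if it takes over 69 s, if anything falls off the work surface, if the arm or the gripper's body presses on something with over 40 N, if the wrist force passes 120 N, or if a joint passes its speed limit or range.

## Working session

There is one attempt and no reset: what is moved stays moved. The work goes in short steps, each a Python script; the robot and the scene stay as the last script left them, time stands still between calls to the robot, and variables do not carry over. Pictures are saved under pics/ and viewed, and the job is handed in when it is done.

```bash
mkdir -p pics; ls; python3 - <<'E'
from bench import ctrl
import cv2
for n in("scene","top","wrist"):
    p=ctrl.camera_params(n); print(n,p)
    cv2.imwrite(f"pics/a_{n}.png",ctrl.read_camera(n))
print(ctrl.current_t(),ctrl.current_eef_rot())
E
```

```text
pics
scene {'fx': 372.3762828939514, 'fy': 372.3762828939514, 'cx': 323.2350197261342, 'cy': 192.3308610675233, 'D': array([-0.07968763,  0.        ,  0.        ,  0.        ,  0.        ]), 'pose': array([[ 0.69542016,  0.63938661, -0.32798714,  0.15691228],
       [-0.71859584,  0.61666445, -0.32147311, -0.50709859],
       [-0.0032876 ,  0.45924908,  0.88830146,  1.42792303],
       [ 0.        ,  0.        ,  0.        ,  1.        ]])}
top {'fx': 469.52544583851557, 'fy': 469.52544583851557, 'cx': 318.2932888214366, 'cy': 198.3740804524713, 'D': array([-0.01806303,  0.        ,  0.        ,  0.        ,  0.        ]), 'pose': array([[-0.02725798,  0.98050904, -0.19457394,  0.37130574],
       [-0.9995644 , -0.02893801, -0.00579661, -0.05859941],
       [-0.01131421,  0.19433118,  0.98087073,  1.54057478],
       [ 0.        ,  0.        ,  0.        ,  1.        ]])}
wrist {'fx': 332.4335280493772, 'fy': 332.4335280493772, 'cx': 322.61858168128526, 'cy': 198.76940417921293, 'D': array([-0.03245514,  0.        ,  0.        ,  0.        ,  0.        ]), 'T_tool_cam': array([[ 9.99999951e-01, -2.84183950e-04, -1.32087334e-04,
        -9.51058383e-04],
       [-5.92013482e-05,  2.42590663e-01, -9.70128737e-01,
        -1.71009477e-01],
       [ 3.07738171e-04,  9.70128697e-01,  2.42590634e-01,
         6.86285876e-02],
       [ 0.00000000e+00,  0.00000000e+00,  0.00000000e+00,
         1.00000000e+00]])}
0.15 [[ 3.74443302e-01 -4.16712341e-04 -9.27249718e-01]
 [ 9.27249312e-01 -8.69735892e-04  3.74443529e-01]
 [-9.62497600e-04 -9.99999535e-01  6.07294518e-05]]
```

View pics/a_scene.png

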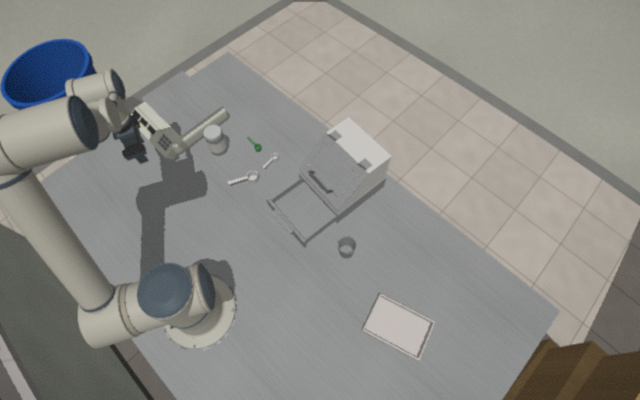

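View pics/a_top.png

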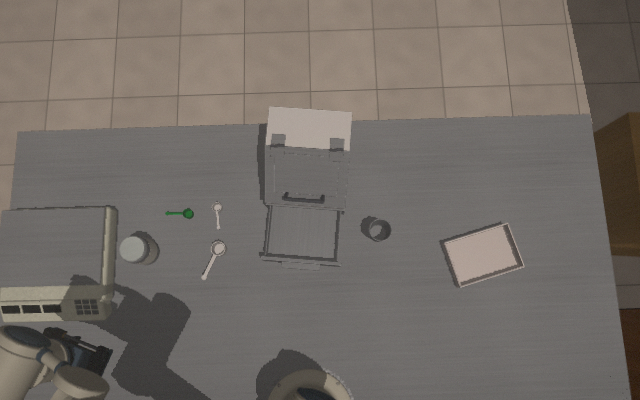

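View pics/a_wrist.png

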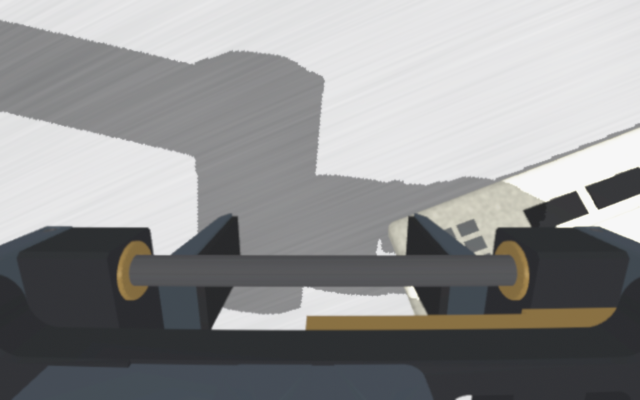

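In the top view, the things that could be taken for the scoop are the white scoop at (218,247), a smaller white scoop at (217,207) and a green one at (188,213). By the description I want the larger white one, at (218,247). The bin spans x 265–352, the drawer is at (303,233), the cup at (379,230), the tin at (134,249) and the tray at (483,253). A tall appliance stands beside the gripper at the far left.

```bash
cat > h.py <<'E'
from bench import ctrl
import numpy as np, cv2
def cam(n):
    p=ctrl.camera_params(n)
    K=np.array([[p['fx'],0,p['cx']],[0,p['fy'],p['cy']],[0,0,1]])
    if 'pose' in p: T=p['pose']
    else:
        W=np.eye(4);W[:3,:3]=ctrl.current_eef_rot();W[:3,3]=ctrl.current_tool_pos();T=W@p['T_tool_cam']
    return K,np.array(p['D']),T
def ray(c,uv):
    K,D,T=c
    n=cv2.undistortPoints(np.array([[uv]],float),K,D)[0,0]
    d=T[:3,:3]@np.array([n[0],-n[1],-1]); return T[:3,3],d/np.linalg.norm(d)
def onz(c,uv,z):
    o,d=ray(c,uv); return o+d*(z-o[2])/d[2]
def proj(c,P):
    K,D,T=c
    q=(np.asarray(P)-T[:3,3])@T[:3,:3]; q=q*[1,-1,-1]
    return cv2.projectPoints(q.reshape(1,3),np.zeros(3),np.zeros(3),K,D)[0][0,0]
def two(c1,u1,c2,u2):
    o1,d1=ray(c1,u1);o2,d2=ray(c2,u2)
    A=np.stack([d1,-d2],1);s=np.linalg.lstsq(A,o2-o1,rcond=None)[0]
    a=o1+s[0]*d1;b=o2+s[1]*d2; return (a+b)/2,np.linalg.norm(a-b)
E
python3 - <<'E'
from h import *
t=cv2.imread('pics/a_top.png');s=cv2.imread('pics/a_scene.png')
a=cv2.resize(t[195:290,160:360],None,fx=4,fy=4,interpolation=cv2.INTER_CUBIC)
cv2.imwrite('pics/crop_t.png',a)
cv2.imwrite('pics/crop_t2.png',cv2.resize(t[95:215,250:400],None,fx=5,fy=5,interpolation=cv2.INTER_CUBIC))
cv2.imwrite('pics/crop_s.png',cv2.resize(s[110:260,220:400],None,fx=4,fy=4,interpolation=cv2.INTER_CUBIC)[:600])
E
```

```text
(no output)
```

View pics/crop_t.png

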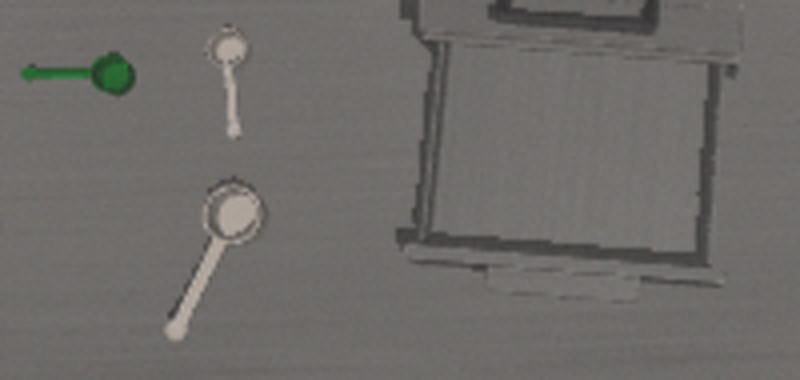

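View pics/crop_s.png

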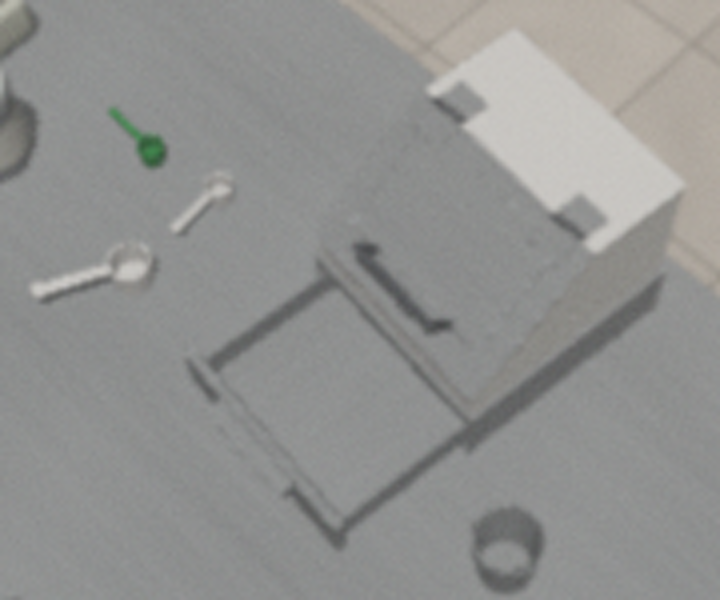

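View pics/crop_t2.png

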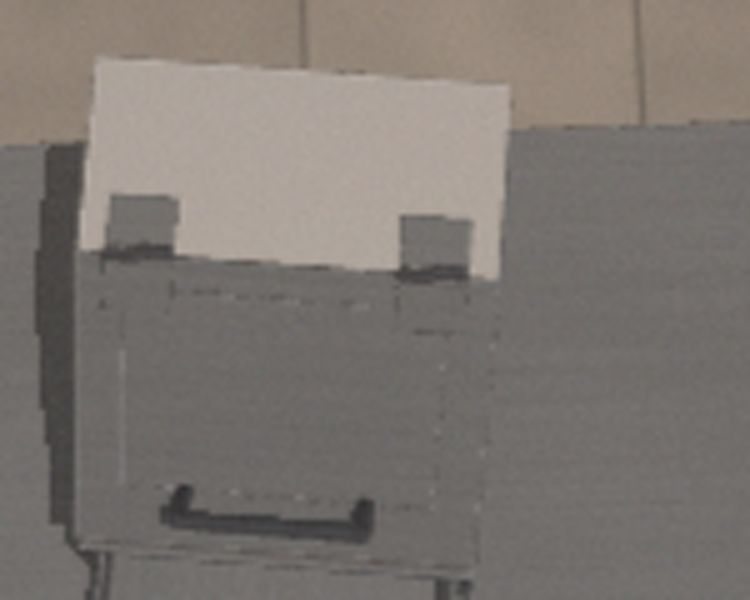

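The crop confirms the choice. The large white scoop's cup is at about (218,247) and its handle points to the lower left, and the small white one and the green one are clearly smaller.

```bash
python3 - <<'E'
from h import *
np.set_printoptions(precision=4,suppress=True)
c=cam('top');sc=cam('scene')
f1=lambda x,y:((x+.5)/4-.5+160,(y+.5)/4-.5+195)
f2=lambda x,y:((x+.5)/5-.5+250,(y+.5)/5-.5+95)
fs=lambda x,y:((x+.5)/4-.5+220,(y+.5)/4-.5+110)
def P(n,uv,z): print(n,np.round(uv,1),onz(c,uv,z)[:2])
P('rim',f1(234.5,211),.04);P('rimL',f1(202,211),.04);P('rimR',f1(267,211),.04);P('hend',f1(172,337),.038);P('hmid',f1(217,240),.038)
P('panL',f1(407,248),.076);P('panR',f1(722,281),.076)
P('lipL',f1(488,291),.072);P('lipR',f1(638,300),.072)
P('backL',f2(97,58),.248);P('backR',f2(509,87),.248);P('hL',f2(80,250),.248);P('hR',f2(500,279),.248)
P('barL',f2(165,519),.185);P('barR',f2(372,532),.185)
print(two(c,f1(234.5,211),sc,fs(129,257)))
print('handle bar mid 2v',two(c,f2(268,525),sc,fs(400,292)))
print('lip',two(c,f1(563,296),sc,fs(256,464)))
print('sc pan',onz(sc,fs(193,358),.076),onz(sc,fs(343,528),.076))
print('sc back',onz(sc,fs(515,28),.248),onz(sc,fs(685,186),.248))
# appliance, tin
for uv in [(105,207),(112,318),(0,210)]: print([onz(c,uv,z)[:2] for z in (0,.1,.2)])
print('tin',onz(c,(134,249),.13),'cup',onz(c,(379,229),.085))
E
```

```text
rim [218.2 247.4] [0.5185 0.275 ]
rimL [210.1 247.4] [0.5192 0.3011]
rimR [226.4 247.4] [0.5178 0.2489]
hend [202.6 278.9] [0.4202 0.3238]
hmid [213.9 254.6] [0.4959 0.2891]
panL [261.4 256.6] [0.4825 0.132 ]
panR [340.1 264.9] [ 0.4502 -0.1117]
lipL [281.6 267.4] [0.4478 0.0698]
lipR [319.1 269.6] [ 0.4377 -0.0464]
backL [269.  106.2] [0.9069 0.0858]
backR [351.4 112. ] [ 0.8812 -0.1543]
hL [265.6 144.6] [0.7898 0.0963]
hR [349.6 150.4] [ 0.765  -0.1444]
barL [282.6 198.4] [0.6432 0.0545]
barR [324. 201.] [ 0.6318 -0.0671]
(array([0.5168, 0.2723, 0.0527]), np.float64(0.0008813383307606068))
handle bar mid 2v (array([ 0.6456, -0.0059,  0.1554]), np.float64(0.004314334285116413))
lip (array([0.4488, 0.0115, 0.0282]), np.float64(0.009727219179140864))
sc pan [0.4778 0.1223 0.076 ] [ 0.4558 -0.1164  0.076 ]
sc back [0.9075 0.0847 0.248 ] [ 0.8798 -0.1567  0.248 ]
[array([0.6685, 0.6684]), array([0.6492, 0.6212]), array([0.6299, 0.574 ])]
[array([0.3046, 0.624 ]), array([0.309 , 0.5797]), array([0.3133, 0.5354])]
[array([0.6686, 1.0282]), array([0.6493, 0.9576]), array([0.63  , 0.8871])]
tin [0.5117 0.5105 0.13  ] cup [ 0.5572 -0.2365  0.085 ]
```

```bash
python3 - <<'E'
import cv2
s=cv2.imread('pics/a_scene.png');t=cv2.imread('pics/a_top.png')
a=cv2.resize(s[60:180,80:250],None,fx=4,fy=4,interpolation=2);b=cv2.resize(t[195:400,0:180],None,fx=2.9,fy=2.9,interpolation=2)
cv2.imwrite('pics/as.png',a);cv2.imwrite('pics/at.png',b)
E
```

```text
(no output)
```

View pics/as.png

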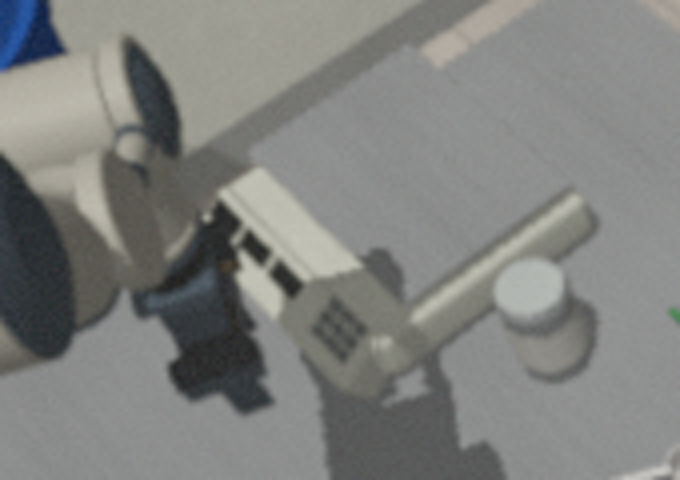

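View pics/at.png

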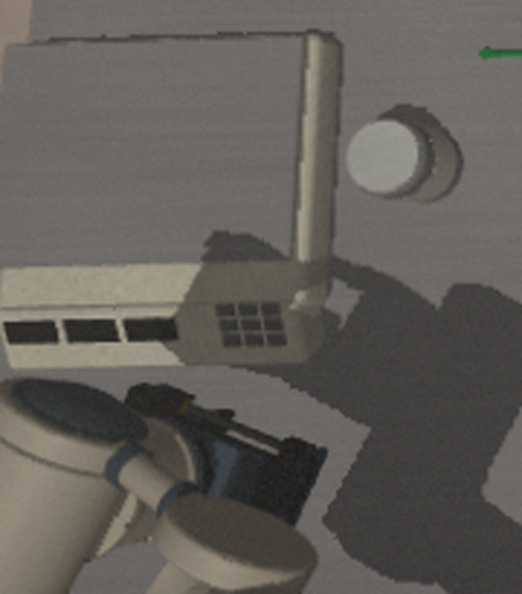

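```bash
python3 - <<'E'
from h import *
c=cam('top');s=cam('scene')
print(two(c,(86.9,307),s,(165,142.4)),two(c,(110,208),s,(226,111)),two(c,(0.5,318),s,(131,108)))
for q in [(0.4,0.45,0.25),(0.5185,.275,.18)]:
  for ang in (95.6,):
    a=np.radians(ang);x=np.array([np.cos(a),np.sin(a),0]);y=np.array([0,0,-1.]);R=np.stack([x,y,np.cross(x,y)],1)
    print(ctrl.ik(np.array(q),R))
E
```

```text
(array([0.3440718 , 0.67106901, 0.07262708]), np.float64(0.0033933101459920735)) (array([0.65646629, 0.62772548, 0.04948372]), np.float64(0.002885137373994866)) (array([0.32590127, 0.87867843, 0.15633443]), np.float64(0.016716599844510932))
[ 4.26854353e+01  2.45948292e+01  7.76250892e+01 -2.54444375e-14
  7.77800815e+01 -5.29145647e+01]
[ 2.21120792e+01  2.72002907e+01  8.50619663e+01 -2.54444375e-14
  6.77377430e+01 -7.34879208e+01]
```

The appliance is a low kitchen scale, about 0.08 m high at (0.34, 0.67), so the route clears it. Next I go to a hover over the scoop.

```bash
cat >> h.py <<'E'
def down(deg):
    a=np.radians(deg);x=np.array([np.cos(a),np.sin(a),0]);y=np.array([0,0,-1.]);return np.stack([x,y,np.cross(x,y)],1)
E
python3 - <<'E'
from h import *
ctrl.goto(np.array([0.5185,.275,.17]),down(95.6))
c=cam('wrist');im=ctrl.read_camera('wrist')
cv2.imwrite('pics/b_w.png',im)
print(ctrl.current_t(),ctrl.current_tool_pos(),[proj(c,p) for p in [(.5185,.275,.04),(.4202,.3238,.038)]])
E
```

```text
1.75 [0.51816962 0.27583998 0.17011669] [array([322.35037362, 192.39706864]), array([389.1276576 ,  87.85641064])]
```

View pics/b_w.png

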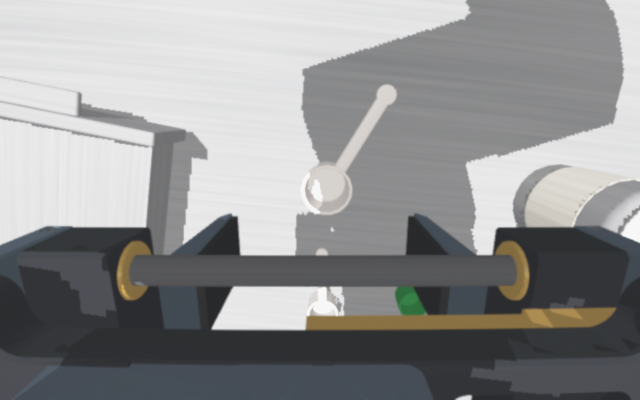

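The wrist view shows the scoop's rim centred at (326,188) and the handle tip at about (390,85). Both are within 4 px of the prediction. I refine the position with these and grasp.

```bash
python3 - <<'E'
from h import *
np.set_printoptions(precision=4,suppress=True)
c=cam('wrist')
p=onz(c,(326,188),.04);e=onz(c,(390,85),.038);v=(e-p)[:2];ang=np.degrees(np.arctan2(v[1],v[0]))
print(p,e,np.linalg.norm(v),ang, np.linalg.norm((onz(c,(352,188),.04)-onz(c,(300,188),.04))))
# drawer front-left edge corner visible
jaw=ang-58
R=down(jaw)
ctrl.goto(np.array([p[0],p[1],.09]),R)
print(ctrl.move_l(np.array([p[0],p[1],.013]),vel=.1,contact_N=8), ctrl.current_tool_pos())
ctrl.command_gripper(0.0)
print('w',ctrl.current_grip_width()*91,ctrl.current_t())
ctrl.move_l(np.array([p[0],p[1],.16]),vel=.15)
print('w',ctrl.current_grip_width()*91,ctrl.current_contact_force(),ctrl.current_t())
cv2.imwrite('pics/c_w.png',ctrl.read_camera('wrist'));cv2.imwrite('pics/c_t.png',ctrl.read_camera('top'))
np.save('g.npy',[p[0],p[1],ang,jaw])
E
```

```text
[0.514  0.2781 0.04  ] [0.4177 0.3243 0.038 ] 0.10679532010314301 154.34895857351924 0.048176515791776335
False [0.5144 0.2783 0.0136]
w 46.44066849698475 3.8333
w 46.59697071553091 [-0.5166 -0.424  -1.2639] 4.9667
```

View pics/c_w.png

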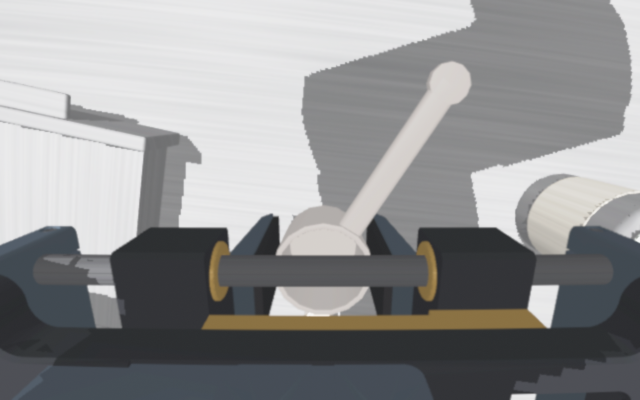

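View pics/c_t.png

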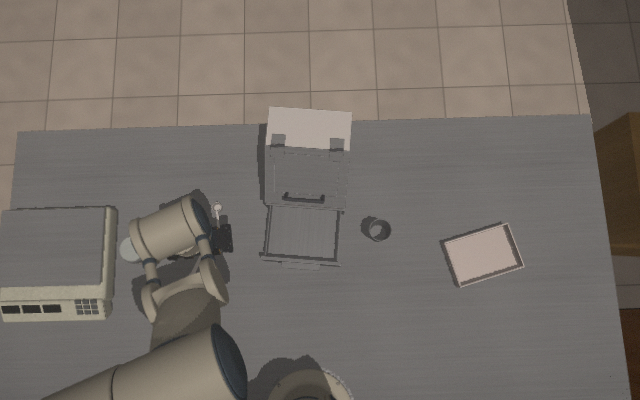

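The scoop is held at 46.5 mm width, with the cup between the pads around (323,265). I carry it to a hover over the drawer and look again.

```bash
python3 - <<'E'
from h import *
np.set_printoptions(precision=4,suppress=True)
g=np.load('g.npy')
yaw=np.radians(-6.1);O=np.array([.627,-.007]);X=np.array([np.cos(yaw),np.sin(yaw)]);Y=np.array([-X[1],X[0]])
T=O-.097*X-.03*Y
print(T)
rot=110-6.1-g[2]
ctrl.goto(np.array([*T,.2]),down(g[3]+rot))
c=cam('wrist');cv2.imwrite('pics/d_w.png',ctrl.read_camera('wrist'));cv2.imwrite('pics/d_s.png',ctrl.read_camera('scene'))
def B(x,y,z): return np.array([*(O+x*X+y*Y),z])
for n,p in dict(panelinL=B(-.154,.125,.076),panelinR=B(-.154,-.125,.076),lipL=B(-.185,.06,.072),lipR=B(-.185,-.06,.072),baseL=B(0,.125,.085),baseR=B(0,-.125,.085)).items(): print(n,proj(c,p))
print(ctrl.current_tool_pos(),ctrl.current_t(),ctrl.current_q())
E
```

```text
[ 0.5274 -0.0265]
panelinL [429.8062  26.8689]
panelinR [204.0371 207.6601]
lipL [343.3985  47.4346]
lipR [235.554  136.5998]
baseL [529.2557 175.4336]
baseR [307.3905 328.7141]
[ 0.5275 -0.0253  0.1998] 6.3417 [ -9.2386  21.4151  91.7778   0.0125  66.8262 -55.2792]
```

View pics/d_w.png

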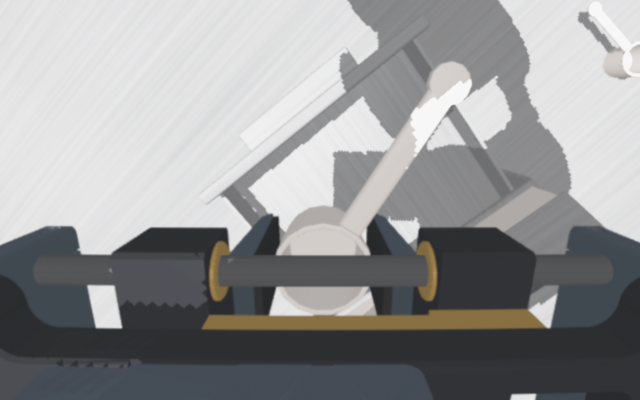

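View pics/d_s.png

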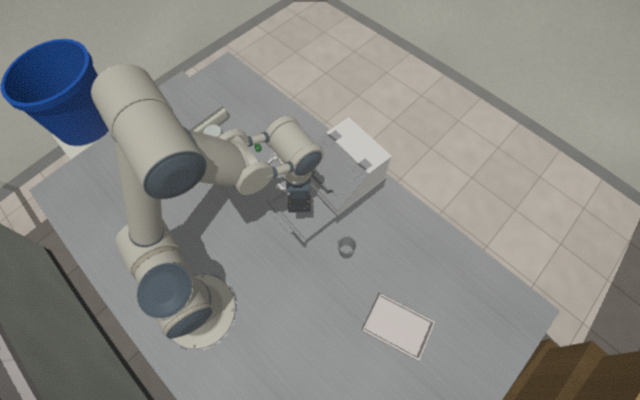

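The wrist view agrees with the predicted bin frame: the panel ends are at about (430,25) and (205,203), and the lip ends at (347,48) and (241,134), each within 5 px. I lower the scoop and release it.

```bash
python3 - <<'E'
from h import *
np.set_printoptions(precision=4,suppress=True)
p=ctrl.current_tool_pos()
T=np.array([0.5274,-0.0265])
ctrl.move_l(np.array([*T,.05]),vel=.15)
print(ctrl.current_contact_force())
print(ctrl.move_l(np.array([*T,.029]),vel=.03,contact_N=4),ctrl.current_tool_pos(),ctrl.current_contact_force())
ctrl.command_gripper(.70)
print(ctrl.current_grip_width(),ctrl.current_t())
ctrl.move_l(np.array([*T,.2]),vel=.2)
cv2.imwrite('pics/e_w.png',ctrl.read_camera('wrist'));print(ctrl.current_t())
E
```

```text
[ 0.4637 -0.583   0.1074]
True [ 0.5274 -0.0265  0.03  ] [0.3362 0.3854 5.9684]
0.7008517360846953 8.6
9.65
```

View pics/e_w.png

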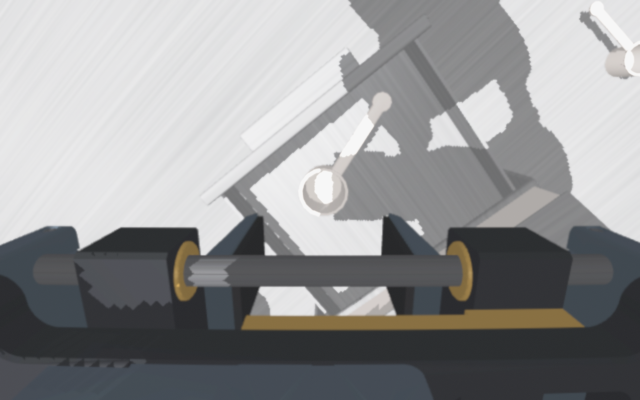

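The scoop stands upright in the drawer, with its rim at (323,192), the handle tip at (382,100) and the handle inside the panel. Next I check IK for the push and for lifting the lid.

```bash
cat >> h.py <<'E'
yaw=np.radians(-6.1);O=np.array([.627,-.007]);X=np.array([np.cos(yaw),np.sin(yaw),0]);Y=np.array([-X[1],X[0],0]);Z=np.array([0,0,1.])
def B(x,y,z): return np.array([*O,0])+x*X+y*Y+z*Z
def Rpush(phi): # jaws along Y
    f=np.radians(phi);y=np.sin(f)*X-np.cos(f)*Z;x=Y;return np.stack([x,y,np.cross(x,y)],1)
def Rlid(phi):
    f=np.radians(phi);y=np.sin(f)*X-np.cos(f)*Z;x=np.cos(f)*X+np.sin(f)*Z;return np.stack([x,y,np.cross(x,y)],1)
H=np.array([.148,.246])
def bar(th): # bin frame x,z ; th deg
    a=np.radians(220-th);b=np.radians(130-th)
    return H+.15*np.array([np.cos(a),np.sin(a)])+.039*np.array([np.cos(b),np.sin(b)])
def lidpose(th,phi,back=0):
    p=bar(th);R=Rlid(phi);return B(p[0],0,p[1])+R[:,1]*(.019-back),R
E
python3 - <<'E'
from h import *
np.set_printoptions(precision=1,suppress=True)
for ph in (20,30):
  for x,z in ((-.23,.12),(-.23,.045),(-.04,.045),(-.09,.2)):
    print(ph,x,ctrl.ik(B(x,0,z),Rpush(ph)))
for th,ph,b in ((0,40,.1),(0,40,0),(0,25,.1),(0,25,0),(30,10,0),(60,-5,0),(60,-20,0)):
    p,R=lidpose(th,ph,b);print(th,ph,b,p*1000,ctrl.ik(p,R))
E
```

```text
20 -0.23 [ -6.1  14.6 130.5  -0.   14.9 -90. ]
20 -0.23 None
20 -0.04 [ -6.1  33.4 109.9  -0.   16.7 -90. ]
20 -0.09 [ -6.1  14.5 107.4  -0.   38.1 -90. ]
30 -0.23 [ -6.1  17.5 140.  180.1   7.5  89.9]
30 -0.23 [ -6.1  39.  147.1 180.   36.1  90. ]
30 -0.04 None
30 -0.09 [ -6.1  12.8 116.   -0.   21.1 -90. ]
0 40 0.1 [583.2  -2.3 241.5] [ -6.1  11.8 116.   -0.   12.1   0. ]
0 40 0 [647.1  -9.2 164.9] None
0 25 0.1 [600.9  -4.2 252.9] [-6.1 14.  99.8 -0.  41.2  0. ]
0 25 0 [643.   -8.7 162.2] [ -6.1  24.3 101.   -0.   29.7   0. ]
30 10 0 [623.8  -6.7 239.6] [-6.1 22.1 84.4 -0.  63.5  0. ]
60 -5 0 [645.6  -9.  315. ] [-6.1 28.8 60.4  0.  95.7  0. ]
60 -20 0 [640.8  -8.5 316.1] [ -6.1  37.7  46.9   0.  115.4   0. ]
```

```bash
python3 - <<'E'
from h import *
np.set_printoptions(precision=1,suppress=True)
for ph in (0,5,10):
  for x,z in ((-.225,.15),(-.225,.045),(-.04,.045),(-.1,.2)):
    print(ph,x,ctrl.ik(B(x,0,z),Rpush(ph)))
E
```

```text
0 -0.225 [ -6.1  16.1 111.3  -0.   52.6 -90. ]
0 -0.225 [ -6.1  28.2 117.8  -0.   33.9 -90. ]
0 -0.04 [ -6.1  37.2  92.   -0.   50.8 -90. ]
0 -0.1 [ -6.1  21.4  91.8  -0.   66.8 -90. ]
5 -0.225 [ -6.1  14.1 115.1  -0.   45.8 -90. ]
5 -0.225 [ -6.1  27.3 122.   -0.   25.7 -90. ]
5 -0.04 [ -6.1  35.6  96.5  -0.   42.8 -90. ]
5 -0.1 [ -6.1  19.1  95.9  -0.   60.  -90. ]
10 -0.225 [ -6.1  12.3 119.   -0.   38.7 -90. ]
10 -0.225 [ -6.1  26.9 126.3  -0.   16.7 -90. ]
10 -0.04 [ -6.1  34.4 101.   -0.   34.6 -90. ]
10 -0.1 [ -6.1  17.  100.1  -0.   52.9 -90. ]
```

```bash
python3 - <<'E'
from h import *
np.set_printoptions(precision=4,suppress=True)
R=Rpush(8)
ctrl.command_gripper(0.0)
ctrl.goto(B(-.225,0,.16),R)
ctrl.move_l(B(-.225,0,.046),vel=.15)
f=ctrl.current_contact_force()
r=ctrl.move_l(B(-.032,0,.046),vel=.06,contact_N=10)
p=ctrl.current_tool_pos()-np.array([*O,0]);print(r,'binx',p@X,p@Y,p[2],f,ctrl.current_contact_force(),ctrl.current_t())
cv2.imwrite('pics/f_t.png',ctrl.read_camera('top'));cv2.imwrite('pics/f_w.png',ctrl.read_camera('wrist'))
E
```

```text
True binx -0.04042744659948052 -3.821163459311208e-05 0.04548295592003021 [-0.0394 -0.1534 -0.7266] [-0.2381 -0.0613  0.5119] 14.9833
```

View pics/f_w.png

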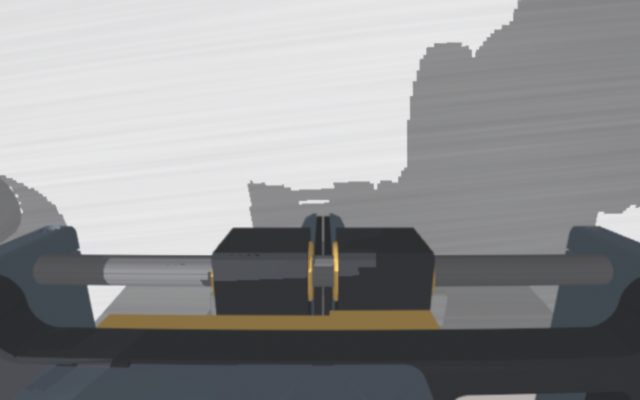

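View pics/f_t.png

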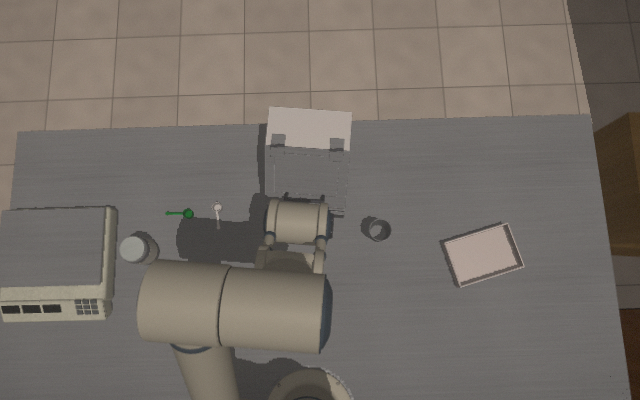

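The push met a stop at bin x ≈ -0.040; I expected about -0.043. The force then relaxed to nearly zero, so I press once more, back off and look.

```bash
python3 - <<'E'
from h import *
np.set_printoptions(precision=4,suppress=True)
r=ctrl.move_l(B(-.030,0,.046),vel=.03,contact_N=15)
p=ctrl.current_tool_pos()-np.array([*O,0]);print(r,'binx',p@X,p[2],ctrl.current_contact_force())
ctrl.sleep(.2);print(ctrl.current_contact_force())
ctrl.move_l(B(-.09,0,.05),vel=.12)
p,R=lidpose(0,25,.10)
ctrl.move_l(B(-.12,0,.25),vel=.2)
for n in('top','wrist','scene'): cv2.imwrite(f'pics/g_{n}.png',ctrl.read_camera(n))
c=cam('top')
print([proj(c,B(-.031,s*.06,.072)) for s in(1,-1)],[proj(c,B(-.012,s*.125,.076)) for s in(1,-1)])
c=cam('scene')
print([proj(c,B(-.031,s*.06,.072)) for s in(1,-1)],[proj(c,B(-.012,s*.125,.076)) for s in(1,-1)],[proj(c,B(bar(0)[0],s*.055,bar(0)[1])) for s in(1,-1)])
print(ctrl.current_t())
t=cv2.imread('pics/g_top.png');cv2.imwrite('pics/g_tc.png',cv2.resize(t[190:260,230:370],None,fx=5,fy=5,interpolation=2))
t=cv2.imread('pics/g_scene.png');cv2.imwrite('pics/g_sc.png',cv2.resize(t[110:260,250:400],None,fx=4,fy=4,interpolation=2))
E
```

```text
True binx -0.0404206522757859 0.04475599171727876 [-0.3703 -0.496   0.6651]
[ 0.2745 -0.4363 -0.2486]
[array([285.3794, 217.9492]), array([323.1767, 220.8578])] [array([265.4305, 210.2717]), array([344.1849, 216.3038])]
[array([301.3009, 190.0354]), array([319.8928, 210.4048])] [array([295.1901, 176.4595]), array([334.0987, 218.6709])] [array([308.4491, 172.3409]), array([326.6867, 191.6112])]
17.3833
```

View pics/g_tc.png

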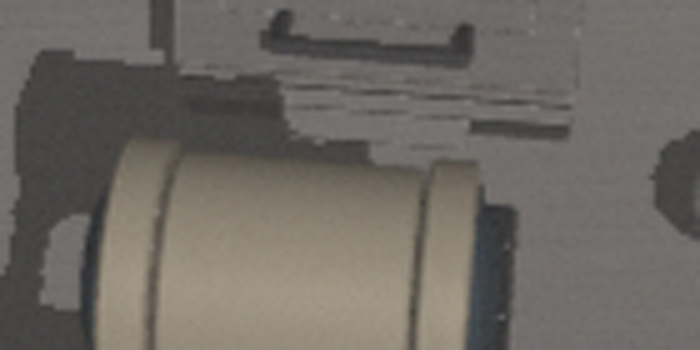

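View pics/g_sc.png

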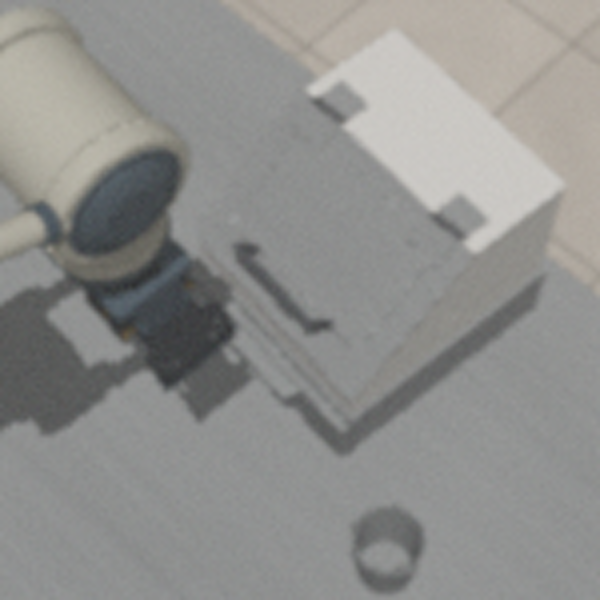

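View pics/g_wrist.png

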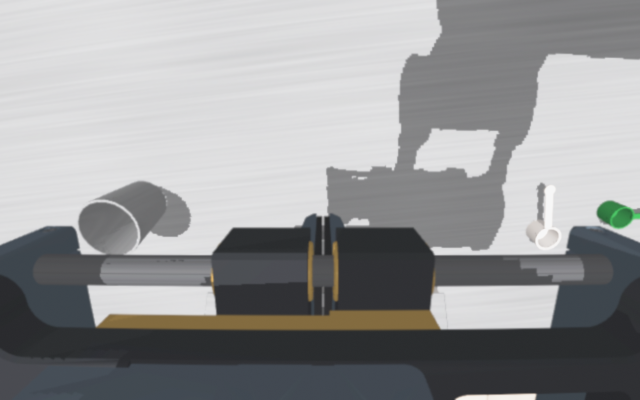

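The drawer is home. Both presses stopped at the same rigid point, and the lip's right corner is at scene (323,210) where (320,210) was predicted. Now I approach the lid handle.

```bash
python3 - <<'E'
from h import *
np.set_printoptions(precision=4,suppress=True)
p,R=lidpose(0,25,.10)
ctrl.goto(p,R)
ctrl.command_gripper(.65)
c=cam('wrist');cv2.imwrite('pics/h_w.png',ctrl.read_camera('wrist'))
b=bar(0);print(b,[proj(c,B(b[0],s*.055,b[1])) for s in(1,-1)],[proj(c,B(-.031,s*.06,.072)) for s in(1,-1)])
print(ctrl.current_t())
E
```

```text
[0.008  0.1795] [array([323.5051, 132.7524]), array([323.3968, 268.2451])] [array([241.0339, 123.5727]), array([247.6179, 238.6744])]
19.8833
```

View pics/h_w.png

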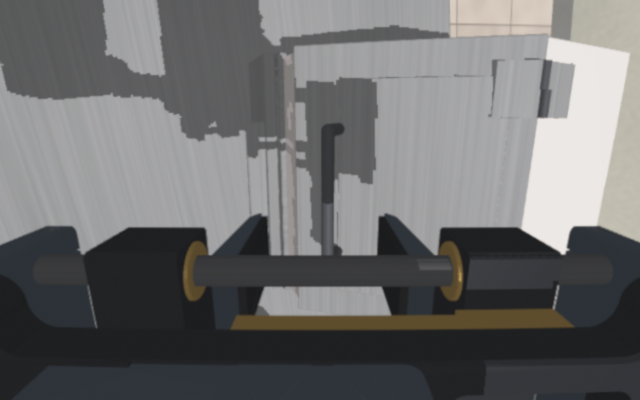

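The wrist view shows the bar at column 327, where 323 was predicted, with its end at row 127. That is about 3 mm off. A bar height of 185 mm together with the hinge-edge measurement explains it, so I correct the model, then approach and grip.

```bash
sed -i 's/O=np.array(\[.627,-.007\])/O=np.array([.632,-.0075])/; s/+.039\*np.array/+.046*np.array/' h.py; python3 - <<'E'
from h import *
np.set_printoptions(precision=4,suppress=True)
c=cam('wrist');b=bar(0);print(b,bar(60),proj(c,B(b[0],.055,b[1])))
p,R=lidpose(0,25,.07);ctrl.move_l(p,vel=.15)
p,R=lidpose(0,25,0)
r=ctrl.move_l(p,vel=.06,contact_N=6);print(r,ctrl.current_tool_pos()-p,ctrl.current_contact_force())
if not r:
    ctrl.command_gripper(0.0)
    print(ctrl.current_grip_width()*91,ctrl.current_contact_force(),ctrl.current_wrist_torque())
cv2.imwrite('pics/i_w.png',ctrl.read_camera('wrist'));print(ctrl.current_t())
E
```

```text
[0.0035 0.1848] [0.0228 0.3405] [327.3113 133.0334]
False [ 0.0001 -0.      0.0004] [ 0.6912  0.1195 -0.3784]
8.975622044919104 [ 5.4954  0.0445 -0.3813] [-0.0936 -0.4791 -0.0367]
22.3833
```

View pics/i_w.png

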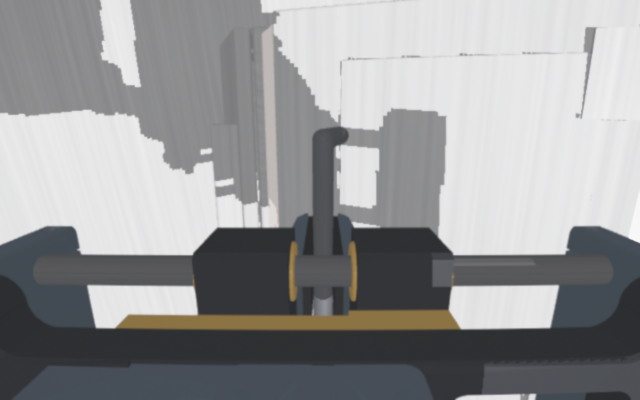

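The bar is gripped at 9 mm width, and the picture shows it between the pads at (322,235). I swing the lid up along the arc.

```bash
python3 - <<'E'
from h import *
np.set_printoptions(precision=2,suppress=True)
for i in range(1,11):
    th=6*i;ph=25-40*i/10
    p,R=lidpose(th,ph)
    ctrl.move_l(p,vel=.06,ori=R)
    f=ctrl.current_contact_force();w=ctrl.current_grip_width()*91
    print(th,f,w,ctrl.current_t())
    if np.linalg.norm(f)>30 or w<7: print('STOP');break
for n in('top','wrist','scene'): cv2.imwrite(f'pics/j_{n}.png',ctrl.read_camera(n))
t=cv2.imread('pics/j_scene.png');cv2.imwrite('pics/j_sc.png',cv2.resize(t[90:240,230:400],None,fx=4,fy=4,interpolation=2))
t=cv2.imread('pics/j_top.png');cv2.imwrite('pics/j_tc.png',cv2.resize(t[95:245,230:380],None,fx=4,fy=4,interpolation=2))
E
```

```text
6 [ 7.66 -0.58 -1.79] 9.330440668382275 22.8083
12 [ 8.28 -0.36 -1.05] 9.290160493219886 23.2333
18 [ 9.19 -1.45 -1.98] 9.210837945101115 23.6583
24 [ 9.11 -1.61 -4.2 ] 9.342206639257457 24.0833
30 [ 9.44 -2.03 -4.44] 8.939442991044311 24.5
36 [ 8.54 -2.25 -5.77] 8.9150903244333 24.9167
42 [ 7.52 -2.27 -6.06] 9.296795599691485 25.3333
48 [ 4.54 -3.21 -6.78] 9.197203956562003 25.75
54 [ 1.74 -3.22 -6.6 ] 9.068753492304447 26.1667
60 [-1.07 -5.25 -4.6 ] 9.191862291872487 26.5833
```

View pics/j_sc.png

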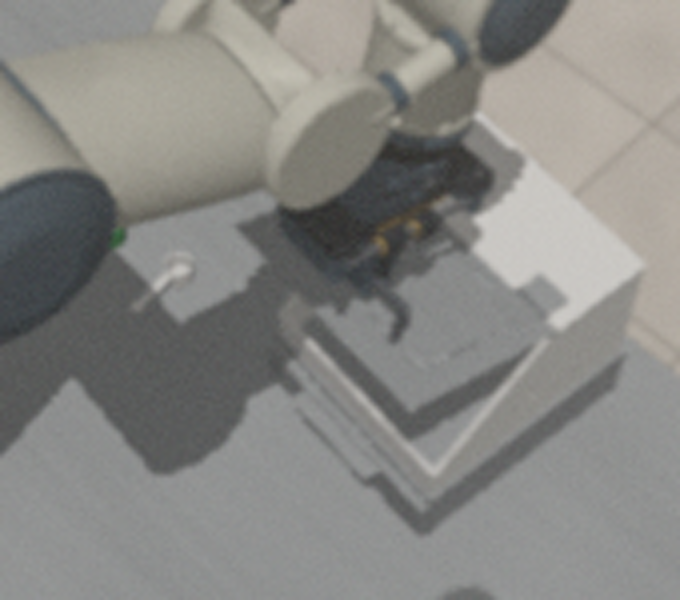

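View pics/j_wrist.png

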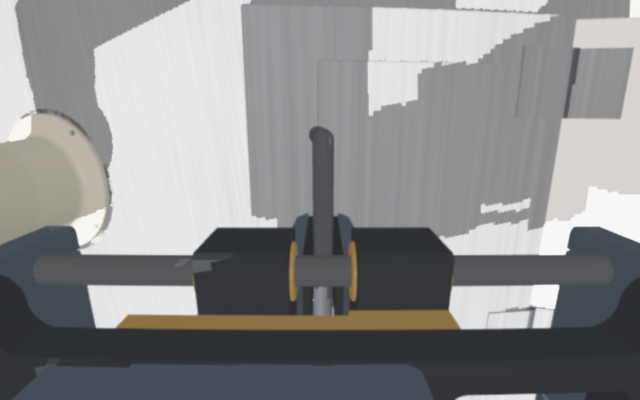

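View pics/j_tc.png

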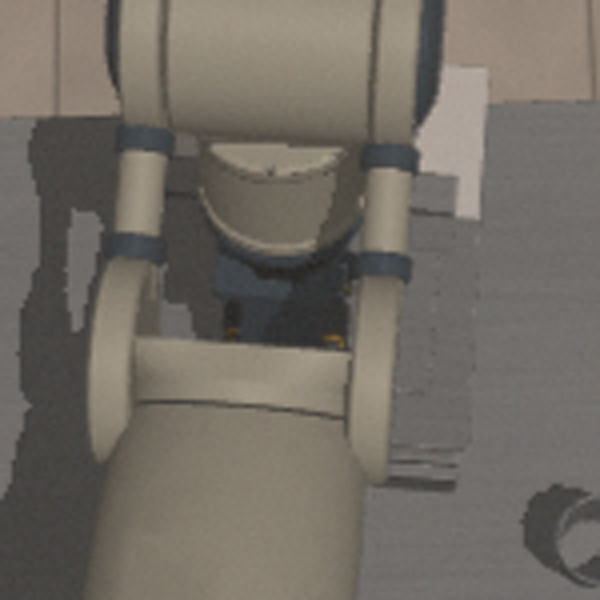

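The lid is up with the bar still between the pads, and the drawer is still home. To check the angle, I compare the lid's front-right corner at scene (332,196) and top (347,207) with predictions.

```bash
python3 - <<'E'
from h import *
np.set_printoptions(precision=1,suppress=True)
for th in (50,55,60,65,70):
    a=np.radians(220-th);b=np.radians(130-th)
    q=H+.19*np.array([np.cos(a),np.sin(a)])+.005*np.array([np.cos(b),np.sin(b)])
    P=B(q[0],-.123,q[1]);print(th,proj(cam('scene'),P),proj(cam('top'),P))
print(two(cam('scene'),(332.2,196),cam('top'),(347.1,207.5))[0].round(4))
tp=ctrl.current_tool_pos();g=tp-.019*ctrl.current_eef_rot()[:,1]-np.array([*O,0]);d=np.array([g@X,g[2]])-H
print('lid angle', 220-np.degrees(np.arctan2(d[1],d[0]))-np.degrees(np.arctan2(.046,.15)), np.linalg.norm(d), g@Y)
ctrl.sleep(1.0)
print(ctrl.current_tool_pos()-tp,ctrl.current_contact_force(),ctrl.current_grip_width()*91,ctrl.current_t())
E
```

```text
50 [330.4 197.9] [346.2 211.9]
55 [331.4 195.1] [346.6 209.5]
60 [332.7 192.1] [347.  206.4]
65 [334.3 188.8] [347.4 202.9]
70 [336.2 185.4] [347.9 198.8]
[ 0.6 -0.1  0.3]
lid angle 59.81869324085454 0.15693664530716153 -0.00010769008692765543
[ 0. -0.  0.] [-0.4 -5.4 -5.4] 9.024201894587858 27.7333
```

```bash
python3 -c "
from bench import ctrl
print(ctrl.sign_off(),ctrl.current_t())"
```

```text
the job is handed in; nothing more can be done
the job is handed in; nothing more can be done
```

I stood the large white scoop in the drawer, pushed the drawer home, then raised the lid. I handed in at about 28 s, with the gripper still holding the lid open at about 60°.

**Scoop:** After release, the wrist picture showed it upright, with its handle inside the front panel. I did not see it again once the drawer was shut.

**Drawer:** Two presses stopped at the same rigid point, and the lip and panel corners appeared within about 4 px of the predicted home position. The stop came about 3 mm further in than I first predicted. I put this down to my bin position estimate being about 5 mm off, and corrected it before gripping the lid.

**Lid:** The arm's pose gives 59.8°. The picture checks vary:
- The top view gives about 58–59°.
- The scene view gives 54–58°, depending on which edge pixel is taken as the corner.

Over a 1 s hold the arm did not move, the grip stayed at 9 mm on the 10 mm bar, and the force on the tool was about 8 N.

I never touched the cup, the tin or the tray.

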